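# Bearing check on a mower wheel: spin it and ride along with the crank knob

## Task

Check the new bearing of the mower wheel lying on the bench spindle: with the gripper at the crank knob, set the wheel turning anticlockwise (seen from above) at about one turn every four seconds, never faster than one turn in two seconds, and let go. While the wheel runs free, ride along with the knob so that the wrist camera can watch it: for seven seconds without a break keep the tool pointing down and centred over the moving knob, the fingertips two to six centimetres above its top, touching nothing. Finally let the wheel run down, or stop it, and leave it at rest and untouched, without disturbing the other things on the bench.

Things in the scene. Friction and masses are not known exactly. Their poses are not given: they have to be found in the camera images.
- wheel (a joint): angle of the wheel on its spindle, rad, growing anticlockwise seen from above; at 0 the crank arm points along the stand's own +x, at angle a at stand yaw + a. Moment of inertia about the spindle nominally 0.0184 kg m2, times 0.65 to 1.5 from run to run; constant bearing drag 0.0016 N m, no spring, no viscous drag: left alone it loses 0.055 to 0.14 rad/s each second till it stops
- stand: steel base plate 200 x 200 x 12 mm bolted to the bench, place and yaw differ from run to run; origin under its centre, on the spindle's axis. It carries the wheel lying flat: black tyre 260 mm across, 64 mm wide, white steel centre, 2.2 kg times 0.65 to 1.5, underside 52 mm and upper side 116 mm above the bench
- knob_top (a point): centre of the flat top of the black crank knob: an upright cylinder 34 mm across, 50 mm tall, fixed (does not spin by itself) near the end of a steel crank arm 30 mm wide, 8 mm thick, bolted across the wheel's hub. Knob axis 100 mm from the spindle's axis; top 176 mm, arm's upper face 126 mm above the bench. Goes round with the wheel
- hub (a point): fixed point on the spindle's axis at the top of the hub nut (26 mm across), 138 mm above the bench: centre of the knob's circle
- oil_bottle: grey plastic oil bottle, 68 mm in diameter, 140 mm tall, standing; origin at the centre of its underside; bystander, leave alone
- grease_tin: steel tin, 84 mm in diameter, 70 mm tall, standing; origin at the centre of its underside; bystander, leave alone
- wrench: steel wrench 190 mm long lying flat; origin at the centre of its underside; bystander, leave alone
- parts_tray: black open plastic tray 120 x 180 x 35 mm; origin at the centre of its underside; bystander, leave alone

How it is judged:
By the outcome, as a careful person would: the job done as asked, in the order asked, and still so for the second after the job is handed in, with the robot touching nothing.
It also fails if it takes over 72 s, if anything falls off the work surface, if the arm or the gripper's body presses on something with over 40 N, if the wrist force passes 120 N, or if a joint passes its speed limit or range.

## Robot

A 6-joint arm with a two-finger parallel gripper is mounted at the origin on the work surface. World frame = base frame: x ahead of the robot, y to its left, z up, the work surface at z = 0. Lengths are in m, angles in rad, forces in N, time in s.
With the tool pointing down it reaches from about 0.3 to 0.775 m from the base axis. Payload 14.6 kg.
Tool frame: the origin (TCP) lies between the finger pads, 19 mm behind the fingertips; this is the grasp point; z points along the fingers, y is the line along which they close (so a half turn about z gives the same grasp; the last joint's range is limited). The gripper opens to 94 mm and grips with 3 to 60 N. Pads are 16 mm wide; open, the fingers measure 119 mm over their backs; the gripper's body (75 mm by 177 mm) begins 78 mm behind the grasp point.
Start: joints at [-1.294, 0.3, 1.521, -0, 1.321, -0.067], TCP at [0.185, -0.518, 0.224] pointing down, gripper open.
Joint ranges: [-3.03, 3.03], [-0.79, 2.21], [0.23, 2.52], [-1.04, 4.18], [0, 3.07], [-2.55, 2.55]. Speed limits (rad/s): [2.22, 2.22, 2.57, 3.14, 3.14, 3.14].

## Interface

Orientations are given as [roll, pitch, yaw] about the fixed x, y, z axes, in that order (R = Rz(yaw) Ry(pitch) Rx(roll)).
In Python, from station import * gives the robot as it stands.
- The arm moves only by the tool send_rows, never from a script. Its argument "motion" is a list of rows, each a list of 3 entries, a list of its own where there are three numbers: the shift along the tool's x, y, z in units of 0.03 m (1.0 is 0.03 m), then the turn, a rotation vector about the tool's x, y, z in units of 0.12 rad (1.0 is 0.12 rad), then the opening, from -1 (shut) to 1 (fully open). In form: [[[x, y, z], [rx, ry, rz], grip], ...]. A call has 1 to 12 rows; each row shifts and turns the commanded pose from where the row before left it, along the tool's axes as they then stand; what a row does not reach is not made up. A row lasts 1/10 s, in which the tool goes at most 50 mm and 8.59 degrees, less where a joint would pass 70% of its speed; a pose out of reach is approached as far as the arm can. A call with a number of a shift or a turn outside -1 to 1 is refused whole. A call with a gripper value outside its range is refused whole. The fingers move at their own pace and stop on an object; "squeeze" is the grip in N (left out, the last holds). Time passes only in rows, so rows that do not move let the fingers close. It gives the time, the measured TCP pose, the force, the opening and the grip force at its end, in the units of the state.
- get_obs(): the state, without advancing time (a new reading comes with each control period).
- camera(name): name is "scene" or "side" or "wrist"; returns a dict with "pixels" (420x560x3 uint8, red, green, blue), "depth" (420x560 float32, m along the optical axis (not along the pixel's ray), 0 where there is no reading), "fx", "fy", "cx", "cy" (pixels), "rvec" (rotation vector, rad) and "tvec" (3), from world to camera coordinates, as OpenCV has them. Camera axes: x right, y down, z forward; pixel columns grow to the right and rows downward; lengths in m; the calibration is good to about 2 mm. A picture is of the moment at which its call begins.
- hand_in(): hands the job in; it is judged then, once.
The state is a dict: "time_s": time; "qpos": joint angles; "joint_vel": joint speeds; "tau": joint torques, N m; "ee_pos": TCP position; "eef_rot": TCP orientation; "force": force on the tool from outside, world axes, zero at the start; "moment": the same for the moment, N m; "grip_width": finger opening in m; "grip_force": force on a finger pad.
Only numpy, scipy, OpenCV 4.12 (cv2) and the standard library are available. Lean on these libraries where they do the work, as an engineer would, in place of code of your own. Each camera call takes 0.05 s, during which the arm holds its last target. There are 200 camera calls.

## Working session

There is one attempt and no reset: what is moved stays moved. The work goes in short steps, Python scripts to look and compute and a tool call to move; the robot and the scene stay as the last step left them, time stands still between calls to the robot, and variables do not carry over. Pictures are saved under pics/ and viewed, at most 10 in all, crops included, and the job is handed in when it is done.

Besides the shell and the picture viewer there is one more tool, called after "Request:" as name(argument=value, ...) on one line, values as JSON. send_rows: Moves the arm, as the interface text tells. Its arguments: {"type":"object","properties":{"motion":{"type":"array"},"squeeze":{"type":"number"}},"required":["motion"]}

```bash
mkdir -p pics; ls; cat > h.py <<'E'
from station import *
import numpy as np, cv2
def pts(c):
    R=cv2.Rodrigues(np.array(c['rvec'],float))[0]; t=np.array(c['tvec'],float).ravel()
    v,u=np.mgrid[:420,:560]; d=c['depth']
    P=np.stack([(u-c['cx'])/c['fx']*d,(v-c['cy'])/c['fy']*d,d],-1)
    return (P-t)@R, d>0
def save(c,n): cv2.imwrite('pics/'+n,cv2.cvtColor(c['pixels'],cv2.COLOR_RGB2BGR))
E
python3 - <<'E'
from h import *
o=get_obs();print({k:np.round(v,3).tolist() for k,v in o.items()})
a=camera('scene');b=camera('side');save(a,'s1.png');save(b,'d1.png')
for n,c in(('scene',a),('side',b)):
    P,m=pts(c)
    for z0,z1 in((.165,.185),(.121,.131),(.111,.12),(.13,.145)):
        s=m&(P[...,2]>z0)&(P[...,2]<z1)&(P[...,0]>.2); q=P[s]
        print(n,z0,len(q),np.median(q,0).round(3) if len(q) else '',q.min(0).round(3) if len(q) else '',q.max(0).round(3) if len(q) else '')
E
```

```text
pics
{'time_s': 0.0, 'qpos': [-1.294, 0.3, 1.522, -0.0, 1.321, -0.067], 'joint_vel': [-0.0, -0.001, 0.0, -0.0, -0.0, -0.001], 'tau': [-0.001, -53.181, -35.274, 0.071, 0.024, -0.0], 'ee_pos': [0.185, -0.518, 0.224], 'eef_rot': [-3.14, -0.0, 0.344], 'force': [-1.17, -0.263, -0.386], 'moment': [-0.026, -0.014, -0.026], 'grip_force': 0.0, 'grip_width': 0.094}
scene 0.165 1391 [0.813 1.099 0.176] [ 0.202 -0.479  0.165] [1.222 1.915 0.185]
scene 0.121 666 [0.72  1.088 0.126] [ 0.21  -0.446  0.121] [1.222 1.899 0.131]
scene 0.111 1411 [0.613 0.177 0.114] [ 0.202 -0.439  0.111] [1.222 1.903 0.12 ]
scene 0.13 893 [0.807 1.092 0.137] [ 0.2   -0.458  0.13 ] [1.221 1.913 0.145]
side 0.165 1926 [ 1.215 -0.035  0.175] [ 0.2   -1.207  0.165] [1.223 0.309 0.185]
side 0.121 1283 [1.214 0.133 0.126] [ 0.476 -1.336  0.121] [1.222 0.413 0.131]
side 0.111 4155 [0.6   0.148 0.115] [ 0.436 -1.344  0.111] [1.222 0.416 0.12 ]
side 0.13 1609 [1.215 0.033 0.138] [ 0.204 -1.41   0.13 ] [1.221 0.413 0.145]
```

```bash
python3 -c "
import cv2,numpy as np
a=cv2.imread('pics/s1.png');b=cv2.imread('pics/d1.png')
cv2.imwrite('pics/v1.png',cv2.resize(np.hstack([a,b]),(800,300)))"
```

```text
(no output)
```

View pics/s1.png

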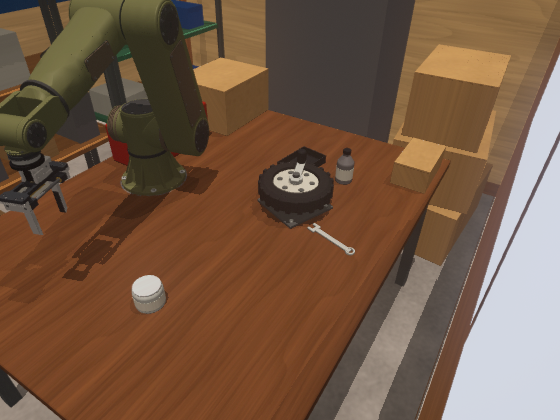

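The scene picture shows the wheel at about (296,185), with the crank arm pointing up the image to about (301,163). The tray is behind it, the bottle at (345,167), the wrench at (332,239) and the tin at (149,293).

View pics/d1.png

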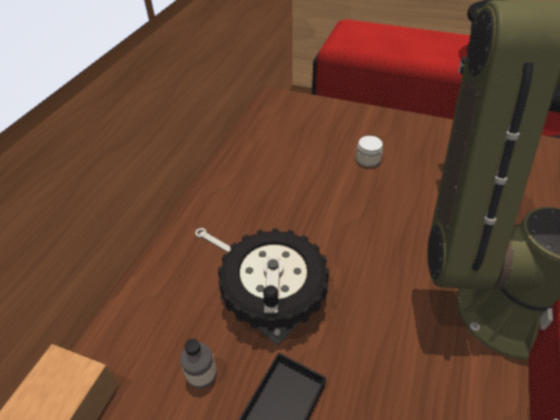

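```bash
cat >> h.py <<'E'
from scipy.optimize import least_squares
def fit(p,r0=None):
    f=lambda x:np.hypot(p[:,0]-x[0],p[:,1]-x[1])-(x[2] if r0 is None else r0)
    x0=[*np.median(p[:,:2],0)]+([.1] if r0 is None else [])
    return least_squares(f,x0,loss='soft_l1',f_scale=.002).x
E
python3 - <<'E'
from h import *
for n in('scene','side'):
    c=camera(n);P,m=pts(c)
    box=m&(P[...,0]>.35)&(P[...,0]<.8)&(P[...,1]>-.1)&(P[...,1]<.45)
    def sel(z0,z1): return P[box&(P[...,2]>z0)&(P[...,2]<z1)]
    k=sel(.170,.18);print(n,'knobtop',len(k),k.mean(0).round(4),k.min(0).round(3),k.max(0).round(3))
    h=sel(.135,.1405);print('hub',len(h),np.median(h,0).round(4),h.min(0).round(3),h.max(0).round(3))
    w=sel(.06,.105); w0=np.median(sel(.111,.119),0)
    d=np.hypot(*(w[:,:2]-w0[:2]).T); w=w[(d>.1)&(d<.16)]; print('tyre',len(w),fit(w,.130).round(4),w0.round(3))
    a=sel(.123,.129);print('arm',len(a),np.median(a,0).round(3),a.min(0).round(3),a.max(0).round(3))
    o=sel(.01,.3)
    # coarse occupancy of bench objects
    q=P[m&(P[...,2]>.008)&(P[...,2]<.16)&(P[...,0]>.2)&(P[...,0]<.95)&(P[...,1]>-.6)&(P[...,1]<.6)]
    H=np.full((30,24),0.);i=((q[:,0]-.2)/.025).astype(int);j=((q[:,1]+.6)/.05).astype(int);np.maximum.at(H,(i,j),q[:,2])
    print('\n'.join(' '.join('%3d'%(v*1000) if v else '  .' for v in r) for r in H))
E
```

```text
scene knobtop 25 [0.5389 0.2385 0.1733] [0.525 0.227 0.17 ] [0.549 0.251 0.176]
hub 52 [0.6067 0.3122 0.1373] [0.524 0.132 0.135] [0.665 0.412 0.14 ]
tyre 753 [0.5696 0.146 ] [0.589 0.126 0.114]
arm 100 [0.562 0.198 0.125] [0.529 0.12  0.123] [0.665 0.396 0.129]
  .   .   .   .   .   .   .   .   .   .   .   .   . 159   .   .   .   .   .   .   .   .   .   .
  .   .   .   .   .   .   .   .   .   .   .   . 159 156   .   .   .   .   .   .   .   .   .   .
  .   .   .   .   .   .   .   .   .   .   .   .   .   .   .   .   .   .   .   .   .   .   .   .
  .   .   .   .   .   .   .   .   .   .   .   .   .   .   .   .   .   .   .   .   .   .   .   .
  .   .   .   .   .   .   .   .   .   .   .   .   .   .   .   .   .   .   .   .   .   .   .   .
  .   .   .   .   .   .   .   .   .   .   .   .   .   .   .   .   .   .   .   .   .   .   .   .
  .   .   .   .   .   .   .   .   .   .   .   .   .   .   .   .   .   .   .   .   .   .   .   .
  .   .   .   .   .   .   .   .   .   .   .   .   .   .   .   .   .   .  34  35  33   .   .   .
  .   .  70  68   .   .   .   .   .   .   .   .   .   .   .   .   .  
[... 4487 characters left out ...]
   .   .   .   .   .   .   .
  .   .   .   .   .   .   .   .   .   .   .   .  10   .   .   .   .   .   .   .   .   .   .   .
  .   .   .   .   .   .   .   .   .   .   .   .  13   .   .   .   .   .   .   .   . 102 102 102
  .   .   .   .   .   .   .   .   .   .   .   .  10   .   .   .   .   .   .   .   . 103 104 103
  .   .   .   .   .   .   .   .   .   .   .   .   9   .   .   .   .   .   .   .   . 102 102 102
  .   .   .   .   .   .   .   .   .   .   .   .   .   .   .   .   .   .   .   .   . 102 103 104
  .   .   .   .   .   .   .   .   .   .   .   .   .   .   .   .   .   .   .   .   . 103 103 103
  .   .   .   .   .   .   .   .   .   .   .   .   .   .   .   .   .   .   .   .   . 102 104 103
```

The side view shows the knob at (270,296) and the hub at (273,265). The measurements put the hub near (0.566, 0.148) and the knob near (0.532, 0.245), so the crank is at about 110°. I'll turn the tool to yaw π/2, which gives tool x = +Y, tool y = +X and tool z = down, then cross to above the knob.

Request:
send_rows(motion=[[[0,0,-0.1],[0,0,-0.85],1],[[0,0,-0.1],[0,0,-0.85],1],[[0,0,-0.1],[0,0,-0.85],1],[[0,0,-0.1],[0,0,-0.85],1],[[0,0,-0.1],[0,0,-0.85],1],[[0,0,-0.1],[0,0,-0.85],1],[[0,0,-0.1],[0,0,-0.85],1],[[0,0,-0.1],[0,0,-0.85],1],[[0,0,-0.1],[0,0,-0.85],1],[[0,0,-0.1],[0,0,-0.85],1],[[0,0,-0.1],[0,0,-0.85],1],[[0,0,-0.1],[0,0,-0.85],1]])

```text
time_s: 1.4
ee_pos: [0.1853, -0.5177, 0.2602]
eef_rot: [-3.141, -0.0, 1.572]
force: [0.4, -1.0, 0.7]
grip_width: 0.094
grip_force: 0.0
```

Request:
send_rows(motion=[[[0.5,0.2,0],[0,0,0],1],[[0.9,0.4,0],[0,0,0],1],[[0.9,0.4,0],[0,0,0],1],[[0.9,0.4,0],[0,0,0],1],[[0.9,0.4,0],[0,0,0],1],[[0.9,0.4,0],[0,0,0],1],[[0.9,0.4,0],[0,0,0],1],[[0.9,0.4,0],[0,0,0],1],[[0.9,0.4,0],[0,0,0],1],[[0.9,0.4,0],[0,0,0],1],[[0.9,0.4,0],[0,0,0],1],[[0.9,0.4,0],[0,0,0],1]])

```text
time_s: 2.6
ee_pos: [0.3246, -0.205, 0.2603]
eef_rot: [3.142, 0.0, 1.568]
force: [1.1, -0.5, 0.5]
grip_width: 0.0937
grip_force: 0.0
```

Request:
send_rows(motion=[[[0.9,0.4,0],[0,0,0],1],[[0.9,0.4,0],[0,0,0],1],[[0.9,0.4,0],[0,0,0],1],[[0.9,0.4,0],[0,0,0],1],[[0.9,0.4,0],[0,0,0],1],[[0.9,0.4,0],[0,0,0],1],[[0.9,0.4,0],[0,0,0],1],[[0.9,0.4,0],[0,0,0],1],[[0.9,0.4,0],[0,0,0],1],[[0.9,0.4,0],[0,0,0],1],[[0.5,0.2,0],[0,0,0],1],[[0,0,0],[0,0,0],1]])

```text
time_s: 3.8
ee_pos: [0.4514, 0.0797, 0.2599]
eef_rot: [-3.141, -0.0, 1.57]
force: [0.0, -0.9, 0.2]
grip_width: 0.094
grip_force: 0.0
```

Request:
send_rows(motion=[[[0.4,0.2,0],[0,0,0],1],[[0.9,0.4,0],[0,0,0],1],[[0.9,0.5,0],[0,0,0],1],[[0.9,0.5,0],[0,0,0],1],[[0.9,0.4,0],[0,0,0],1],[[0.9,0.4,0],[0,0,0],1],[[0.6,0.3,0],[0,0,0],1],[[0,0,0],[0,0,0],1]])

```text
time_s: 4.6
ee_pos: [0.5331, 0.2444, 0.2596]
eef_rot: [-3.141, 0.0, 1.569]
force: [-0.8, -0.5, -0.3]
grip_width: 0.0941
grip_force: 0.0
```

```bash
python3 - <<'E'
from h import *
print(get_obs()['ee_pos'],get_obs()['qpos'].__repr__())
c=camera('wrist');save(c,'w1.png');P,m=pts(c)
k=P[m&(P[...,2]>.170)&(P[...,2]<.18)&(np.hypot(P[...,0]-.532,P[...,1]-.245)<.04)]
print(len(k),k.mean(0),k.min(0),k.max(0), (k.min(0)+k.max(0))/2)
for z0,z1 in((.134,.142),):
    k=P[m&(P[...,2]>z0)&(P[...,2]<z1)&(np.hypot(P[...,0]-.566,P[...,1]-.148)<.04)];print('hub',len(k),k.mean(0) if len(k) else '')
print(m.mean(),[np.percentile(P[m][:,i],[1,50,99]).round(3) for i in range(3)])
E
```

```text
[0.53314634 0.24443275 0.25958332] array([3.67366158e-01, 3.59094799e-01, 1.36080782e+00, 1.57670537e-04,
       1.42236895e+00, 3.69578888e-01])
1574 [0.53135208 0.2435909  0.17455553] [0.51535641 0.22632304 0.17000063] [0.54788501 0.25881387 0.1781483 ] [0.53162071 0.24256845 0.17407447]
hub 610 [0.56259217 0.14941787 0.13759732]
0.9960076530612245 [array([0.221, 0.533, 0.846]), array([-0.074,  0.267,  0.423]), array([-0.002,  0.002,  0.364])]
```

View pics/w1.png

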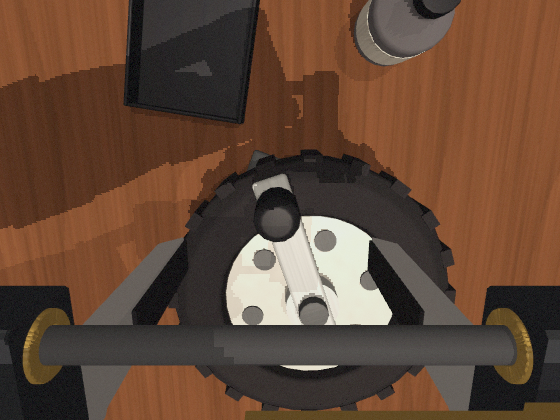

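The wrist view shows the knob at (277,213), the hub nut at (313,308), and the bottle and tray well clear. The refined hub is (0.563, 0.1485) and the knob (0.5315, 0.243), so θ0 ≈ 1.89. Next I'll descend and grip lightly.

Request:
send_rows(motion=[[[-0.05,-0.05,0.3],[0,0,0],1],[[0,0,0.5],[0,0,0],1],[[0,0,0.6],[0,0,0],1],[[0,0,0.6],[0,0,0],1],[[0,0,0.6],[0,0,0],1],[[0,0,0.5],[0,0,0],0.5],[[0,0,0.3],[0,0,0],0.2],[[0,0,0.1],[0,0,0],-1],[[0,0,0],[0,0,0],-1],[[0,0,0],[0,0,0],-1],[[0,0,0],[0,0,0],-1],[[0,0,0],[0,0,0],-1]], squeeze=6)

```text
time_s: 5.85
ee_pos: [0.5313, 0.2417, 0.1557]
eef_rot: [3.141, -0.0, 1.568]
force: [-0.7, -0.9, 0.7]
grip_width: 0.0415
grip_force: 0.0
```

Request:
send_rows(motion=[[[0,0,0],[0,0,0],-1],[[0,0,0],[0,0,0],-1],[[0,0,0],[0,0,0],-1]])

```text
time_s: 6.15
ee_pos: [0.5313, 0.2416, 0.1555]
eef_rot: [3.141, -0.0, 1.568]
force: [0.8, -0.9, 2.2]
grip_width: 0.034
grip_force: 6.0
```

```bash
python3 - <<'E'
from h import *
print(get_obs()['ee_pos'],get_obs()['grip_force'],get_obs()['grip_width'])
c=camera('wrist');P,m=pts(c)
k=P[m&(P[...,2]>.170)&(P[...,2]<.18)&(np.hypot(P[...,0]-.532,P[...,1]-.245)<.03)]
print(len(k),k.mean(0),(k.min(0)+k.max(0))/2)
# accelerating arc plan, row increments in units [x=dY, y=dX]
x0,y0=.0,.0; C=np.array([.563,.1485]); e=get_obs()['ee_pos'][:2]; th0=np.arctan2(*(e-C)[::-1]); print('r',np.hypot(*(e-C)),th0)
r=np.hypot(*(e-C)); w=0;th=th0; prev=e.copy()
for i in range(36):
    w=min(w+.08,1.65); th+=w*.1; p=C+r*np.array([np.cos(th),np.sin(th)])
    d=np.round((p-prev)/.03,2); prev=prev+d*.03
    print(i,round(th,3),'[%.2f, %.2f]'%(d[1],d[0]))
E
```

```text
[0.53133153 0.24162808 0.15551265] 6.00022628903389 0.03397809938688629
4810 [0.53048732 0.24490699 0.17470067] [0.53097139 0.24224383 0.17499791]
r 0.0983911961369095 1.8989277510412228
0 1.907 [-0.01, -0.02]
1 1.923 [-0.02, -0.05]
2 1.947 [-0.02, -0.08]
3 1.979 [-0.04, -0.09]
4 2.019 [-0.06, -0.12]
5 2.067 [-0.07, -0.14]
6 2.123 [-0.09, -0.16]
7 2.187 [-0.12, -0.18]
8 2.259 [-0.14, -0.19]
9 2.339 [-0.18, -0.19]
10 2.427 [-0.21, -0.20]
11 2.523 [-0.24, -0.19]
12 2.627 [-0.29, -0.19]
13 2.739 [-0.33, -0.16]
14 2.859 [-0.37, -0.13]
15 2.987 [-0.41, -0.09]
16 3.123 [-0.44, -0.04]
17 3.267 [-0.47, 0.02]
18 3.419 [-0.49, 0.10]
19 3.579 [-0.49, 0.19]
20 3.744 [-0.47, 0.26]
21 3.909 [-0.42, 0.35]
22 4.074 [-0.36, 0.40]
23 4.239 [-0.28, 0.46]
24 4.404 [-0.21, 0.50]
25 4.569 [-0.12, 0.53]
26 4.734 [-0.03, 0.54]
27 4.899 [0.05, 0.54]
28 5.064 [0.15, 0.52]
29 5.229 [0.22, 0.49]
30 5.394 [0.31, 0.44]
31 5.559 [0.37, 0.39]
32 5.724 [0.44, 0.33]
33 5.889 [0.48, 0.25]
34 6.054 [0.51, 0.16]
35 6.219 [0.53, 0.08]
```

Request:
send_rows(motion=[[[-0.01,-0.02,0],[0,0,0],-1],[[-0.02,-0.05,0],[0,0,0],-1],[[-0.02,-0.08,0],[0,0,0],-1],[[-0.04,-0.09,0],[0,0,0],-1],[[-0.06,-0.12,0],[0,0,0],-1],[[-0.07,-0.14,0],[0,0,0],-1],[[-0.09,-0.16,0],[0,0,0],-1],[[-0.12,-0.18,0],[0,0,0],-1],[[-0.14,-0.19,0],[0,0,0],-1],[[-0.18,-0.19,0],[0,0,0],-1],[[-0.21,-0.2,0],[0,0,0],-1],[[-0.24,-0.19,0],[0,0,0],-1]])

```text
time_s: 7.4
ee_pos: [0.4822, 0.2052, 0.1552]
eef_rot: [-3.141, 0.0, 1.568]
force: [2.9, 0.4, 0.2]
grip_width: 0.0335
grip_force: 6.0
```

Request:
send_rows(motion=[[[-0.29,-0.19,0],[0,0,0],-1],[[-0.33,-0.16,0],[0,0,0],-1],[[-0.37,-0.13,0],[0,0,0],-1],[[-0.41,-0.09,0],[0,0,0],-1],[[-0.44,-0.04,0],[0,0,0],-1],[[-0.47,0.02,0],[0,0,0],-1],[[-0.49,0.1,0],[0,0,0],-1],[[-0.49,0.19,0],[0,0,0],-1],[[-0.47,0.26,0],[0,0,0],-1],[[-0.42,0.35,0],[0,0,0],-1],[[-0.36,0.4,0],[0,0,0],-1],[[-0.28,0.46,0],[0,0,0],-1]])

```text
time_s: 8.6
ee_pos: [0.5163, 0.0583, 0.1549]
eef_rot: [-3.137, 0.003, 1.567]
force: [-12.3, -11.4, 8.3]
grip_width: 0.0696
grip_force: 7.9
```

```bash
python3 - <<'E'
from h import *
c=camera('wrist');save(c,'w2.png');P,m=pts(c);o=get_obs()
k=P[m&(P[...,2]>.168)&(P[...,2]<.182)&(np.hypot(np.hypot(P[...,0]-.563,P[...,1]-.1485)-.1,0)<.03)]
print(len(k),k.mean(0),(k.min(0)+k.max(0))/2,k.min(0),k.max(0))
print({a:np.round(b,3).tolist() for a,b in o.items()})
E
```

```text
6080 [0.50051575 0.07336197 0.17456582] [0.51551044 0.07002992 0.17499939] [0.46837421 0.04925929 0.16800161] [0.56264667 0.09080055 0.18199717]
{'time_s': 8.65, 'qpos': [0.041, 0.307, 1.681, -0.004, 1.157, 0.046], 'joint_vel': [0.018, -0.021, 0.031, -0.014, -0.014, 0.032], 'tau': [13.463, -50.57, -33.368, 5.167, -3.166, 0.979], 'ee_pos': [0.518, 0.057, 0.155], 'eef_rot': [-3.138, 0.004, 1.567], 'force': [-12.943, -14.077, 8.317], 'moment': [-2.225, 2.355, 0.58], 'grip_force': 8.334, 'grip_width': 0.07}
```

View pics/w2.png

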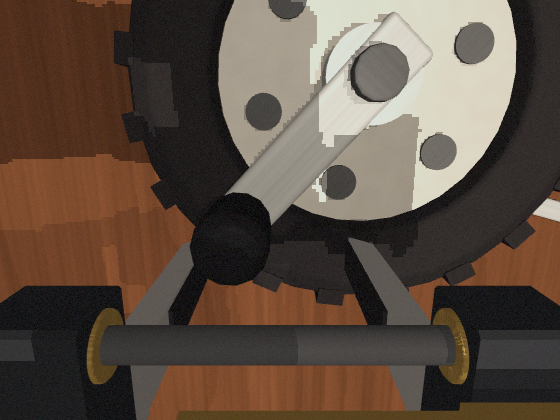

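The wrist view shows the knob at (230,240), slipped backwards out of the pads and now resting on the left finger. The hub nut is at (382,72). I'll re-measure the hub and knob before correcting.

```bash
cat >> h.py <<'E'
def circ(P,m,z,n,r0,rad):
    # centre of a flat disc of radius rad at height z near n
    for _ in range(4):
        k=P[m&(abs(P[...,2]-z)<.005)&(np.hypot(P[...,0]-n[0],P[...,1]-n[1])<r0)][:,:2]
        if len(k)<20: return None
        n=cv2.minEnclosingCircle(np.float32(k[np.hypot(*(k-np.median(k,0)).T)<rad*1.25]))[0]; r0=rad*1.3
    return np.array(n),len(k)
E
python3 - <<'E'
from h import *
for i in range(2):
    c=camera('wrist');t=get_obs()['time_s'];P,m=pts(c)
    print(t,'knob',circ(P,m,.1755,(.500,.077),.025,.017),'hub',circ(P,m,.1375,(.563,.1485),.02,.013))
    h=P[m&(abs(P[...,2]-.1375)<.005)&(np.hypot(P[...,0]-.563,P[...,1]-.1485)<.03)];print(len(h),h.mean(0),h.min(0),h.max(0))
c=camera('scene');P,m=pts(c);print('knob',circ(P,m,.1755,(.500,.077),.025,.017),'hub',circ(P,m,.1375,(.563,.1485),.02,.013))
c=camera('side');P,m=pts(c);print('knob',circ(P,m,.1755,(.500,.077),.025,.017),'hub',circ(P,m,.1375,(.563,.1485),.02,.013))
s=m&(abs(P[...,2]-.1755)<.006)&(np.hypot(P[...,0]-.5,P[...,1]-.077)<.04);k=P[s];print(len(k),k.mean(0),k.min(0),k.max(0))
print(get_obs()['ee_pos'],get_obs()['force'],get_obs()['grip_width'])
E
```

```text
8.7 knob (array([0.4940038 , 0.07214433]), 4696) hub (array([0.56266665, 0.14712587]), 2653)
2653 [0.56215536 0.14709646 0.13755966] [0.54978352 0.13455402 0.13258022] [0.57527831 0.15986349 0.13995571]
8.75 knob (array([0.49337026, 0.07271586]), 4667) hub (array([0.56254393, 0.14732203]), 2643)
2643 [0.56212858 0.14707159 0.13757565] [0.54983505 0.13464145 0.13250305] [0.57542328 0.15965117 0.14044714]
knob (array([0.49814081, 0.0662317 ]), 43) hub (array([0.56939447, 0.1463882 ]), 24)
knob (array([0.49252453, 0.07553654]), 120) hub (array([0.56377339, 0.14910378]), 86)
135 [0.49157938 0.0768486  0.17458587] [0.46807773 0.05867132 0.16950859] [0.51082805 0.09293791 0.1807059 ]
[0.51610908 0.05853654 0.15483846] [-13.13151303 -12.33442636   8.11477752] 0.06967708470252425
```

The radius was about 1.6 mm short, so the fixed pads wedged radially. The refined hub is (0.5625, 0.1475), with the knob at rest at θ ≈ 3.97. I'll back out, re-centre, then push with a loose cage through the sector where the motion is mostly +X, with the fingers tangential.

Request:
send_rows(motion=[[[0,0,0],[0,0,0],1],[[0,0,0],[0,0,0],1],[[0,0,0],[0,0,0],1],[[0,0,-0.3],[0,0,0],1],[[0,0,-0.6],[0,0,0],1],[[0,0,-0.7],[0,0,0],1],[[0,0,-0.7],[0,0,0],1],[[0.2,-0.3,-0.4],[0,0,0],1],[[0.2,-0.3,0],[0,0,0],1],[[0,0,0],[0,0,0],1]])

```text
time_s: 9.85
ee_pos: [0.4982, 0.074, 0.2359]
eef_rot: [-3.141, -0.0, 1.569]
force: [0.6, -0.4, -0.6]
grip_width: 0.0938
grip_force: 0.0
```

```bash
python3 - <<'E'
from h import *
for i in range(2):
    c=camera('wrist');P,m=pts(c);o=get_obs()
    s=m&(abs(P[...,2]-.1755)<.006)&(abs(np.hypot(P[...,0]-.5625,P[...,1]-.1475)-.1)<.03);k=P[s]
    print(o['time_s'],len(k),np.median(k,0),k.min(0),k.max(0),'hub',circ(P,m,.1375,(.5625,.1475),.02,.013))
print(o['ee_pos'],o['force'],o['grip_width'],o['eef_rot'])
E
```

```text
9.9 1998 [0.48504799 0.08637237 0.17513149] [0.46873988 0.06840387 0.16952411] [0.50125367 0.10133659 0.17787302] hub (array([0.56267583, 0.14713128]), 1162)
9.95 2009 [0.48477777 0.08684988 0.17515866] [0.46846507 0.06888634 0.16950079] [0.50037276 0.10187388 0.17778604] hub (array([0.56271172, 0.14708023]), 1161)
[0.49893066 0.07342393 0.23550194] [ 0.27274531 -0.3004992  -0.25493964] 0.09437000897043438 [-3.14052367e+00  1.14582156e-04  1.56846391e+00]
```

Request:
send_rows(motion=[[[0.2,-0.2,0],[0,0,0],1],[[0.3,-0.3,0],[0,0,0],1],[[0,0,0],[0,0,0],1],[[0,0,0],[0,0,0],1],[[0,0,0],[0,0,0],1],[[0,0,0],[0,0,0],1],[[0,0,0],[0,0,0],1],[[0,0,0],[0,0,0],1],[[0,0,0],[0,0,0],1],[[0,0,0],[0,0,0],1]])

```text
time_s: 10.95
ee_pos: [0.4845, 0.0882, 0.2362]
eef_rot: [-3.142, 0.0, 1.568]
force: [-0.5, 0.3, 0.5]
grip_width: 0.0937
grip_force: 0.0
```

```bash
cat >> h.py <<'E'
H=np.array([.5627,.1472])
def knob():
    c=camera('wrist');P,m=pts(c);o=get_obs()
    k=P[m&(abs(P[...,2]-.1755)<.006)&(abs(np.hypot(P[...,0]-H[0],P[...,1]-H[1])-.1)<.026)]
    if len(k)<100: print('few',len(k)); return None
    k=k[np.hypot(*(k[:,:2]-np.median(k[:,:2],0)).T)<.024]
    p=np.array(cv2.minEnclosingCircle(np.float32(k[:,:2]))[0]); d=p-H
    th=np.arctan2(d[1],d[0])%(2*np.pi)
    print('t_img %.3f'%(o['time_s']-.05),'knob',p.round(4),'r %.4f th %.4f'%(np.hypot(*d),th),'n',len(k),'tcp',o['ee_pos'].round(4),'F',o['force'].round(1))
    return o['time_s']-.05,th
E
python3 -c "
from h import *
a=knob();camera('side');camera('side');b=knob();print((b[1]-a[1])/(b[0]-a[0]))"
```

```text
t_img 10.950 knob [0.4793 0.0927] r 0.0996 th 3.7206 n 1965 tcp [0.4845 0.0882 0.2363] F [ 0.4 -0.4 -0.8]
t_img 11.100 knob [0.4788 0.0933] r 0.0998 th 3.7126 n 1953 tcp [0.4845 0.0882 0.2363] F [ 0.1 -0.4  0.2]
-0.05320531756606652
```

Request:
send_rows(motion=[[[0.2,-0.2,0],[0,0,0.85],1],[[0,0,0],[0,0,0.85],1],[[0,0,0],[0,0,0.85],1],[[0,0,0],[0,0,0.85],1],[[0,0,0],[0,0,0.85],1],[[0,0,0],[0,0,0.85],1],[[0,0,0],[0,0,0.85],1],[[0,0,0],[0,0,0.85],1],[[0,0,0],[0,0,0.85],1],[[0,0,0],[0,0,0.85],1],[[0,0,0],[0,0,0],1]])

```text
time_s: 12.25
ee_pos: [0.4785, 0.0942, 0.2363]
eef_rot: [-3.142, 0.0, 0.546]
force: [-0.2, 0.3, 0.2]
grip_width: 0.0941
grip_force: 0.0
```

```bash
python3 -c "
from h import *
a=knob();camera('side');camera('side');b=knob();print((b[1]-a[1])/(b[0]-a[0]),get_obs()['eef_rot'])"
```

```text
t_img 12.250 knob [0.4783 0.0943] r 0.0996 th 3.7014 n 1939 tcp [0.4785 0.0942 0.2363] F [-0.3  0.4 -0.8]
t_img 12.400 knob [0.478  0.0946] r 0.0997 th 3.6978 n 1944 tcp [0.4785 0.0942 0.2362] F [-0.5  0.3 -0.1]
-0.02371460993926437 [-3.14158496e+00  2.55091027e-05  5.50189030e-01]
```

Request:
send_rows(motion=[[[0,0,0.3],[0,0,0],1],[[0,0,0.6],[0,0,0],1],[[0,0,0.7],[0,0,0],0.6],[[0,0,0.7],[0,0,0],0.2],[[0,0,0.4],[0,0,0],-0.1],[[0,0,0],[0,0,0],-0.1],[[0,0,0],[0,0,0],-1],[[0,0,0],[0,0,0],-1],[[0,0,0],[0,0,0],-1],[[0,0,0],[0,0,0],-1]], squeeze=4)

```text
time_s: 13.45
ee_pos: [0.4787, 0.0943, 0.1558]
eef_rot: [3.141, -0.001, 0.548]
force: [-0.6, -0.3, 2.4]
grip_width: 0.0339
grip_force: 4.6
```

```bash
cat > plan.py <<'E'
from h import *
# plan tool rows: thetas = list of targets; start pos p, yaw psi; returns printed rows
def rows(p,psi,ths,turn,zs,gs,r=.1):
    p=np.array(p,float); out=[]
    for i,th in enumerate(ths):
        d=H+r*np.array([np.cos(th),np.sin(th)])-p
        x=np.array([np.cos(psi),np.sin(psi)]);y=np.array([np.sin(psi),-np.cos(psi)])
        s=np.round([d@x/.03,d@y/.03],2); tz=np.round(-np.clip(th-np.pi-psi,-.12,.12)/.12,2) if turn else 0.
        p=p+.03*(s[0]*x+s[1]*y); psi-=tz*.12
        out.append('[[%g, %g, %g], [0, 0, %g], %g]'%(s[0],s[1],zs[i],tz,gs[i]))
    for i in range(0,len(out),12): print('['+', '.join(out[i:i+12])+']',round(ths[min(i+11,len(ths)-1)],3))
    print('end',p.round(4),round(psi,3))
E
python3 - <<'E'
from plan import *
o=get_obs();print(o['grip_width'],o['grip_force'],o['force'],o['ee_pos'],o['eef_rot'])
k=knob(); d=o['ee_pos'][:2]-H; th=np.arctan2(d[1],d[0])%(2*np.pi);print(th,np.hypot(*d))
w=0;ths=[]
for i in range(24):
    w=min(w+.1,1.62) if i else .05; th+=w*.1; ths.append(th)
z=[0]*20+[-.5,-.7,-.7,-.7]; g=[-1]*17+[1]*7
rows(o['ee_pos'][:2],o['eef_rot'][2],ths,True,z,g)
print(np.round(ths,2))
E
```

```text
0.03390132015268973 4.559488445520401 [-0.55531715 -0.28489986  2.40485041] [0.47870371 0.09428059 0.1557644 ] [ 3.14121246e+00 -8.48933826e-04  5.47974995e-01]
t_img 13.450 knob [0.4843 0.0979] r 0.0926 th 3.7026 n 4764 tcp [0.4788 0.0943 0.1557] F [-0.4 -0.   4.2]
3.7037943048191346 0.09927659053731268
[[[-0.02, 0.02, 0], [0, 0, -0.16], -1], [[-0, 0.05, 0], [0, 0, -0.13], -1], [[-0, 0.08, 0], [0, 0, -0.2], -1], [[-0, 0.12, 0], [0, 0, -0.3], -1], [[0, 0.15, 0], [0, 0, -0.37], -1], [[0.01, 0.18, 0], [0, 0, -0.46], -1], [[0.01, 0.22, 0], [0, 0, -0.54], -1], [[0, 0.25, 0], [0, 0, -0.63], -1], [[0.02, 0.28, 0], [0, 0, -0.7], -1], [[0.01, 0.32, 0], [0, 0, -0.8], -1], [[0.02, 0.34, 0], [0, 0, -0.87], -1], [[0.02, 0.39, 0], [0, 0, -0.96], -1]] 4.424
[[[0.03, 0.41, 0], [0, 0, -1], -1], [[0.03, 0.45, 0], [0, 0, -1], -1], [[0.05, 0.48, 0], [0, 0, -1], -1], [[0.06, 0.51, 0], [0, 0, -1], -1], [[0.08, 0.54, 0], [0, 0, -1], -1], [[0.11, 0.53, 0], [0, 0, -1], 1], [[0.13, 0.52, 0], [0, 0, -1], 1], [[0.16, 0.52, 0], [0, 0, -1], 1], [[0.17, 0.51, -0.5], [0, 0, -1], 1], [[0.2, 0.5, -0.7], [0, 0, -1], 1], [[0.21, 0.49, -0.7], [0, 0, -1], 1], [[0.24, 0.49, -0.7], [0, 0, -1], 1]] 6.28
end [0.6627 0.1469] 2.722
[3.71 3.72 3.75 3.78 3.83 3.88 3.95 4.02 4.11 4.2  4.31 4.42 4.55 4.68
 4.83 4.98 5.15 5.31 5.47 5.63 5.79 5.96 6.12 6.28]
```

Request:
send_rows(motion=[[[-0.02,0.02,0],[0,0,-0.16],-1],[[0,0.05,0],[0,0,-0.13],-1],[[0,0.08,0],[0,0,-0.2],-1],[[0,0.12,0],[0,0,-0.3],-1],[[0,0.15,0],[0,0,-0.37],-1],[[0.01,0.18,0],[0,0,-0.46],-1],[[0.01,0.22,0],[0,0,-0.54],-1],[[0,0.25,0],[0,0,-0.63],-1],[[0.02,0.28,0],[0,0,-0.7],-1],[[0.01,0.32,0],[0,0,-0.8],-1],[[0.02,0.34,0],[0,0,-0.87],-1],[[0.02,0.39,0],[0,0,-0.96],-1]])

```text
time_s: 14.7
ee_pos: [0.5344, 0.0507, 0.1555]
eef_rot: [-3.141, 0.0, 1.288]
force: [0.9, 4.9, 5.2]
grip_width: 0.0336
grip_force: 4.0
```

Still gripped at 33.6 mm, and it's tracking well. Continuing on to the release.

Request:
send_rows(motion=[[[0.03,0.41,0],[0,0,-1],-1],[[0.03,0.45,0],[0,0,-1],-1],[[0.05,0.48,0],[0,0,-1],-1],[[0.06,0.51,0],[0,0,-1],-1],[[0.08,0.54,0],[0,0,-1],-1],[[0.11,0.53,0],[0,0,-1],1],[[0.13,0.52,0],[0,0,-1],1],[[0.16,0.52,0],[0,0,-1],1],[[0.17,0.51,-0.5],[0,0,-1],1],[[0.2,0.5,-0.7],[0,0,-1],1],[[0.21,0.49,-0.7],[0,0,-1],1],[[0.24,0.49,-0.7],[0,0,-1],1]])

```text
time_s: 15.9
ee_pos: [0.6624, 0.1469, 0.2333]
eef_rot: [-3.14, -0.002, 2.728]
force: [0.3, 0.1, 0.3]
grip_width: 0.0865
grip_force: 0.0
```

```bash
cat > nxt.py <<'E'
import sys
from plan import *
# measure, then plan n rows with given w, drag; blend position
w,a,n=float(sys.argv[1]),float(sys.argv[2]),int(sys.argv[3]); dz=[float(v) for v in sys.argv[4].split(',')] if len(sys.argv)>4 else []
k=knob(); o=get_obs(); t,th=k
open('log.txt','a').write('%f %f\n'%k)
L=np.loadtxt('log.txt',ndmin=2); print(np.c_[L[:,0],np.unwrap(L[:,1])].round(3).tolist(),'w_now',o['eef_rot'],o['grip_width'])
tt=.05+.1*np.arange(1,n+1); ths=th+w*tt-a*tt**2/2
rows(o['ee_pos'][:2],o['eef_rot'][2],ths,False,(dz+[0]*n)[:n],[1]*n)
E
rm -f log.txt; python3 nxt.py 1.6 .09 4
```

```text
t_img 15.900 knob [0.6625 0.1466] r 0.0998 th 6.2770 n 1965 tcp [0.6631 0.1494 0.2373] F [-0.   1.3  4. ]
[[15.9, 6.277]] w_now [3.13970196e+00 2.50442662e-03 2.73691810e+00] 0.09046652057886391
[[[0.37, 0.6, 0], [0, 0, 0], 1], [[0.34, 0.4, 0], [0, 0, 0], 1], [[0.41, 0.33, 0], [0, 0, 0], 1], [[0.44, 0.27, 0], [0, 0, 0], 1]] 6.988
end [0.6389 0.2119] 2.737
```

Clean release: the knob is at θ=6.277 and the plan said 6.28. Now I'll track it, planning from the commanded pose.

```bash
cat > nxt.py <<'E'
import sys
from plan import *
mode=sys.argv[1]; n=int(sys.argv[2]); p=[float(v) for v in sys.argv[3].split(',')]; psi=float(sys.argv[4])
if mode=='m':
    k=knob(); open('log.txt','a').write('%f %f\n'%k)
o=get_obs(); L=np.loadtxt('log.txt',ndmin=2); t=L[:,0]; th=np.unwrap(L[:,1],period=2*np.pi)
if len(t)>1:
    for i in range(1,len(t)):
        while th[i]<th[i-1]-.3: th[i:]+=2*np.pi
# LSQ with priors on w0 (1.62+-.03) and drag (.09+-.03)
s=t-t[0]
A=np.c_[np.ones_like(s),s,-s**2/2]/.004; b=th/.004
A=np.vstack([A,[0,1/.03,0],[0,0,1/.03]]); b=np.r_[b,1.6/.03,.09/.03]
c=np.linalg.lstsq(A,b,rcond=None)[0]; print('fit',c.round(4),'res',(c[0]+c[1]*s-c[2]*s**2/2-th).round(4),'w',round(c[1]-c[2]*s[-1],3))
tt=o['time_s']+.1*np.arange(1,n+1); tt[-1]+=.025; u=tt-t[0]
rows(p,psi,c[0]+c[1]*u-c[2]*u**2/2,False,[0]*n,[1]*n)
E
python3 nxt.py p 4 .6627,.1469 2.722
```

```text
fit [6.277 1.6   0.09 ] res [0.] w 1.6
[[[0.4, 0.67, 0], [0, 0, 0], 1], [[0.35, 0.4, 0], [0, 0, 0], 1], [[0.41, 0.33, 0], [0, 0, 0], 1], [[0.57, 0.31, 0], [0, 0, 0], 1]] 7.027
end [0.6362 0.2149] 2.722
```

Request:
send_rows(motion=[[[0.4,0.67,0],[0,0,0],1],[[0.35,0.4,0],[0,0,0],1],[[0.41,0.33,0],[0,0,0],1],[[0.57,0.31,0],[0,0,0],1]])

```text
time_s: 16.35
ee_pos: [0.6353, 0.2152, 0.2324]
eef_rot: [-3.141, -0.001, 2.721]
force: [-0.2, 0.0, -0.4]
grip_width: 0.0938
grip_force: 0.0
```

```bash
python3 nxt.py m 6 .6362,.2149 2.722
```

```text
t_img 16.350 knob [0.6385 0.2128] r 0.1002 th 0.7132 n 1945 tcp [0.6337 0.2177 0.2329] F [-1.1  1.8 -0.9]
fit [6.2776 1.6154 0.0865] res [ 0.0006 -0.0006] w 1.576
[[[0.65, 0.21, 0], [0, 0, 0], 1], [[0.51, 0.06, 0], [0, 0, 0], 1], [[0.52, -0.02, 0], [0, 0, 0], 1], [[0.5, -0.09, 0], [0, 0, 0], 1], [[0.48, -0.17, 0], [0, 0, 0], 1], [[0.56, -0.31, 0], [0, 0, 0], 1]] 8.04
end [0.5441 0.2455] 2.722
```

Request:
send_rows(motion=[[[0.65,0.21,0],[0,0,0],1],[[0.51,0.06,0],[0,0,0],1],[[0.52,-0.02,0],[0,0,0],1],[[0.5,-0.09,0],[0,0,0],1],[[0.48,-0.17,0],[0,0,0],1],[[0.56,-0.31,0],[0,0,0],1]])

```text
time_s: 17.0
ee_pos: [0.5428, 0.2455, 0.233]
eef_rot: [-3.141, -0.0, 2.722]
force: [0.0, 0.3, -0.7]
grip_width: 0.0943
grip_force: 0.0
```

```bash
python3 nxt.py m 9 .5441,.2455 2.722
```

```text
t_img 17.000 knob [0.5468 0.2461] r 0.1002 th 1.7302 n 1948 tcp [0.5409 0.2454 0.2334] F [-2.3  0.1  0.4]
fit [6.2766 1.6178 0.0719] res [-0.0003  0.001  -0.0007] w 1.539
[[[0.51, -0.44, 0], [0, 0, 0], 1], [[0.32, -0.39, 0], [0, 0, 0], 1], [[0.26, -0.44, 0], [0, 0, 0], 1], [[0.19, -0.46, 0], [0, 0, 0], 1], [[0.11, -0.49, 0], [0, 0, 0], 1], [[0.04, -0.49, 0], [0, 0, 0], 1], [[-0.03, -0.5, 0], [0, 0, 0], 1], [[-0.11, -0.48, 0], [0, 0, 0], 1], [[-0.22, -0.57, 0], [0, 0, 0], 1]] 9.479
end [0.4627 0.1419] 2.722
```

Request:
send_rows(motion=[[[0.51,-0.44,0],[0,0,0],1],[[0.32,-0.39,0],[0,0,0],1],[[0.26,-0.44,0],[0,0,0],1],[[0.19,-0.46,0],[0,0,0],1],[[0.11,-0.49,0],[0,0,0],1],[[0.04,-0.49,0],[0,0,0],1],[[-0.03,-0.5,0],[0,0,0],1],[[-0.11,-0.48,0],[0,0,0],1],[[-0.22,-0.57,0],[0,0,0],1]])

```text
time_s: 17.95
ee_pos: [0.4623, 0.1408, 0.2333]
eef_rot: [3.142, 0.0, 2.723]
force: [0.2, -0.0, -0.1]
grip_width: 0.094
grip_force: 0.0
```

```bash
python3 nxt.py m 12 .4627,.1419 2.722
```

```text
t_img 17.950 knob [0.4625 0.1447] r 0.1003 th 3.1668 n 1969 tcp [0.4624 0.1389 0.2333] F [-0.5 -1.2  0.3]
fit [6.2767 1.6147 0.0653] res [-0.0002  0.0004  0.     -0.0002] w 1.481
[[[-0.35, -0.54, 0], [0, 0, 0], 1], [[-0.33, -0.36, 0], [0, 0, 0], 1], [[-0.38, -0.31, 0], [0, 0, 0], 1], [[-0.41, -0.25, 0], [0, 0, 0], 1], [[-0.45, -0.18, 0], [0, 0, 0], 1], [[-0.46, -0.12, 0], [0, 0, 0], 1], [[-0.48, -0.05, 0], [0, 0, 0], 1], [[-0.47, 0.02, 0], [0, 0, 0], 1], [[-0.47, 0.08, 0], [0, 0, 0], 1], [[-0.45, 0.15, 0], [0, 0, 0], 1], [[-0.42, 0.21, 0], [0, 0, 0], 1], [[-0.47, 0.34, 0], [0, 0, 0], 1]] 11.285
end [0.5912 0.0514] 2.722
```

Request:
send_rows(motion=[[[-0.35,-0.54,0],[0,0,0],1],[[-0.33,-0.36,0],[0,0,0],1],[[-0.38,-0.31,0],[0,0,0],1],[[-0.41,-0.25,0],[0,0,0],1],[[-0.45,-0.18,0],[0,0,0],1],[[-0.46,-0.12,0],[0,0,0],1],[[-0.48,-0.05,0],[0,0,0],1],[[-0.47,0.02,0],[0,0,0],1],[[-0.47,0.08,0],[0,0,0],1],[[-0.45,0.15,0],[0,0,0],1],[[-0.42,0.21,0],[0,0,0],1],[[-0.47,0.34,0],[0,0,0],1]])

```text
time_s: 19.2
ee_pos: [0.5921, 0.0508, 0.233]
eef_rot: [-3.141, -0.0, 2.722]
force: [-1.0, -0.1, -0.3]
grip_width: 0.0944
grip_force: 0.0
```

```bash
python3 nxt.py m 24 .5912,.0514 2.722
```

```text
t_img 19.200 knob [0.5891 0.0509] r 0.0998 th 4.9795 n 1988 tcp [0.5937 0.0513 0.2326] F [ 1.8  0.4 -0.1]
fit [6.2775 1.6102 0.0604] res [ 0.0006 -0.0003 -0.0012  0.0015 -0.0005] w 1.411
[[[-0.44, 0.45, 0], [0, 0, 0], 1], [[-0.26, 0.38, 0], [0, 0, 0], 1], [[-0.21, 0.42, 0], [0, 0, 0], 1], [[-0.15, 0.44, 0], [0, 0, 0], 1], [[-0.08, 0.45, 0], [0, 0, 0], 1], [[-0.02, 0.45, 0], [0, 0, 0], 1], [[0.04, 0.46, 0], [0, 0, 0], 1], [[0.1, 0.44, 0], [0, 0, 0], 1], [[0.16, 0.42, 0], [0, 0, 0], 1], [[0.21, 0.4, 0], [0, 0, 0], 1], [[0.26, 0.36, 0], [0, 0, 0], 1], [[0.31, 0.32, 0], [0, 0, 0], 1]] 12.978
[[[0.35, 0.28, 0], [0, 0, 0], 1], [[0.38, 0.23, 0], [0, 0, 0], 1], [[0.4, 0.17, 0], [0, 0, 0], 1], [[0.42, 0.12, 0], [0, 0, 0], 1], [[0.44, 0.06, 0], [0, 0, 0], 1], [[0.43, 0.01, 0], [0, 0, 0], 1], [[0.43, -0.05, 0], [0, 0, 0], 1], [[0.41, -0.11, 0], [0, 0, 0], 1], [[0.4, -0.15, 0], [0, 0, 0], 1], [[0.38, -0.21, 0], [0, 0, 0], 1], [[0.34, -0.25, 0], [0, 0, 0], 1], [[0.38, -0.36, 0], [0, 0, 0], 1]] 14.569
end [0.5208 0.2382] 2.722
```

The fit is precise, so I'll send two calls back to back.

Request:
send_rows(motion=[[[-0.44,0.45,0],[0,0,0],1],[[-0.26,0.38,0],[0,0,0],1],[[-0.21,0.42,0],[0,0,0],1],[[-0.15,0.44,0],[0,0,0],1],[[-0.08,0.45,0],[0,0,0],1],[[-0.02,0.45,0],[0,0,0],1],[[0.04,0.46,0],[0,0,0],1],[[0.1,0.44,0],[0,0,0],1],[[0.16,0.42,0],[0,0,0],1],[[0.21,0.4,0],[0,0,0],1],[[0.26,0.36,0],[0,0,0],1],[[0.31,0.32,0],[0,0,0],1]])

```text
time_s: 20.45
ee_pos: [0.6538, 0.1881, 0.2333]
eef_rot: [3.142, 0.0, 2.722]
force: [0.3, -0.1, 0.4]
grip_width: 0.0942
grip_force: 0.0
```

Request:
send_rows(motion=[[[0.35,0.28,0],[0,0,0],1],[[0.38,0.23,0],[0,0,0],1],[[0.4,0.17,0],[0,0,0],1],[[0.42,0.12,0],[0,0,0],1],[[0.44,0.06,0],[0,0,0],1],[[0.43,0.01,0],[0,0,0],1],[[0.43,-0.05,0],[0,0,0],1],[[0.41,-0.11,0],[0,0,0],1],[[0.4,-0.15,0],[0,0,0],1],[[0.38,-0.21,0],[0,0,0],1],[[0.34,-0.25,0],[0,0,0],1],[[0.38,-0.36,0],[0,0,0],1]])

```text
time_s: 21.65
ee_pos: [0.5195, 0.2381, 0.2333]
eef_rot: [3.141, 0.0, 2.722]
force: [0.2, 0.0, 0.9]
grip_width: 0.0941
grip_force: 0.0
```

```bash
python3 nxt.py m 24 .5208,.2382 2.722
```

```text
t_img 21.650 knob [0.5231 0.2391] r 0.1001 th 1.9779 n 1946 tcp [0.518  0.2376 0.2335] F [-1.2 -0.1  0.7]
fit [6.2779 1.609  0.0596] res [ 0.001  -0.0004 -0.0017  0.001   0.0002 -0.0002] w 1.266
[[[0.32, -0.44, 0], [0, 0, 0], 1], [[0.2, -0.37, 0], [0, 0, 0], 1], [[0.15, -0.39, 0], [0, 0, 0], 1], [[0.1, -0.4, 0], [0, 0, 0], 1], [[0.05, -0.41, 0], [0, 0, 0], 1], [[-0.01, -0.41, 0], [0, 0, 0], 1], [[-0.05, -0.41, 0], [0, 0, 0], 1], [[-0.1, -0.39, 0], [0, 0, 0], 1], [[-0.14, -0.38, 0], [0, 0, 0], 1], [[-0.19, -0.35, 0], [0, 0, 0], 1], [[-0.23, -0.33, 0], [0, 0, 0], 1], [[-0.27, -0.29, 0], [0, 0, 0], 1]] 16.08
[[[-0.3, -0.26, 0], [0, 0, 0], 1], [[-0.32, -0.23, 0], [0, 0, 0], 1], [[-0.35, -0.18, 0], [0, 0, 0], 1], [[-0.36, -0.14, 0], [0, 0, 0], 1], [[-0.38, -0.09, 0], [0, 0, 0], 1], [[-0.38, -0.06, 0], [0, 0, 0], 1], [[-0.39, -0, 0], [0, 0, 0], 1], [[-0.38, 0.04, 0], [0, 0, 0], 1], [[-0.37, 0.08, 0], [0, 0, 0], 1], [[-0.36, 0.12, 0], [0, 0, 0], 1], [[-0.34, 0.16, 0], [0, 0, 0], 1], [[-0.39, 0.25, 0], [0, 0, 0], 1]] 17.495
end [0.5842 0.0496] 2.722
```

Request:
send_rows(motion=[[[0.32,-0.44,0],[0,0,0],1],[[0.2,-0.37,0],[0,0,0],1],[[0.15,-0.39,0],[0,0,0],1],[[0.1,-0.4,0],[0,0,0],1],[[0.05,-0.41,0],[0,0,0],1],[[-0.01,-0.41,0],[0,0,0],1],[[-0.05,-0.41,0],[0,0,0],1],[[-0.1,-0.39,0],[0,0,0],1],[[-0.14,-0.38,0],[0,0,0],1],[[-0.19,-0.35,0],[0,0,0],1],[[-0.23,-0.33,0],[0,0,0],1],[[-0.27,-0.29,0],[0,0,0],1]])

```text
time_s: 22.9
ee_pos: [0.4697, 0.1097, 0.2332]
eef_rot: [-3.142, -0.0, 2.722]
force: [0.5, 0.2, -0.1]
grip_width: 0.0938
grip_force: 0.0
```

Request:
send_rows(motion=[[[-0.3,-0.26,0],[0,0,0],1],[[-0.32,-0.23,0],[0,0,0],1],[[-0.35,-0.18,0],[0,0,0],1],[[-0.36,-0.14,0],[0,0,0],1],[[-0.38,-0.09,0],[0,0,0],1],[[-0.38,-0.06,0],[0,0,0],1],[[-0.39,0,0],[0,0,0],1],[[-0.38,0.04,0],[0,0,0],1],[[-0.37,0.08,0],[0,0,0],1],[[-0.36,0.12,0],[0,0,0],1],[[-0.34,0.16,0],[0,0,0],1],[[-0.39,0.25,0],[0,0,0],1]])

```text
time_s: 24.1
ee_pos: [0.5849, 0.0494, 0.2331]
eef_rot: [-3.142, -0.0, 2.722]
force: [0.1, -0.4, 0.2]
grip_width: 0.0938
grip_force: 0.0
```

```bash
python3 nxt.py m 12 .5842,.0496 2.722
```

```text
t_img 24.100 knob [0.5805 0.0488] r 0.1000 th 4.8912 n 1991 tcp [0.5862 0.0496 0.2328] F [ 2.4  1.1 -0.2]
fit [6.2771 1.6105 0.0602] res [ 0.0001 -0.0006 -0.0012  0.0021  0.0011 -0.0024  0.0009] w 1.117
[[[-0.33, 0.28, 0], [0, 0, 0], 1], [[-0.25, 0.27, 0], [0, 0, 0], 1], [[-0.22, 0.29, 0], [0, 0, 0], 1], [[-0.18, 0.31, 0], [0, 0, 0], 1], [[-0.15, 0.33, 0], [0, 0, 0], 1], [[-0.11, 0.35, 0], [0, 0, 0], 1], [[-0.08, 0.35, 0], [0, 0, 0], 1], [[-0.03, 0.35, 0], [0, 0, 0], 1], [[0, 0.36, 0], [0, 0, 0], 1], [[0.04, 0.35, 0], [0, 0, 0], 1], [[0.08, 0.34, 0], [0, 0, 0], 1], [[0.14, 0.41, 0], [0, 0, 0], 1]] 18.833
end [0.6628 0.1456] 2.722
```

Request:
send_rows(motion=[[[-0.33,0.28,0],[0,0,0],1],[[-0.25,0.27,0],[0,0,0],1],[[-0.22,0.29,0],[0,0,0],1],[[-0.18,0.31,0],[0,0,0],1],[[-0.15,0.33,0],[0,0,0],1],[[-0.11,0.35,0],[0,0,0],1],[[-0.08,0.35,0],[0,0,0],1],[[-0.03,0.35,0],[0,0,0],1],[[0,0.36,0],[0,0,0],1],[[0.04,0.35,0],[0,0,0],1],[[0.08,0.34,0],[0,0,0],1],[[0.14,0.41,0],[0,0,0],1]])

```text
time_s: 25.35
ee_pos: [0.6627, 0.1463, 0.2333]
eef_rot: [3.142, 0.0, 2.722]
force: [-0.0, 0.1, -0.7]
grip_width: 0.0939
grip_force: 0.0
```

Request:
send_rows(motion=[[[0,0,-0.2],[0,0,0],1],[[0,0,-0.4],[0,0,0],1],[[0,0,-0.5],[0,0,0],1],[[0,0,-0.5],[0,0,0],1],[[0,0,-0.3],[0,0,0],1],[[0,0,0],[0,0,0],1],[[0,0,0],[0,0,0],1],[[0,0,0],[0,0,0],1],[[0,0,0],[0,0,0],1],[[0,0,0],[0,0,0],1],[[0,0,0],[0,0,0],1],[[0,0,0],[0,0,0],1]])

```text
time_s: 26.55
ee_pos: [0.6626, 0.1455, 0.2901]
eef_rot: [-3.142, -0.0, 2.722]
force: [1.1, -0.8, 0.5]
grip_width: 0.094
grip_force: 0.0
```

Request:
send_rows(motion=[[[0,0,0],[0,0,0],1],[[0,0,0],[0,0,0],1],[[0,0,0],[0,0,0],1],[[0,0,0],[0,0,0],1],[[0,0,0],[0,0,0],1],[[0,0,0],[0,0,0],1],[[0,0,0],[0,0,0],1],[[0,0,0],[0,0,0],1],[[0,0,0],[0,0,0],1],[[0,0,0],[0,0,0],1],[[0,0,0],[0,0,0],1],[[0,0,0],[0,0,0],1]])

```text
time_s: 27.75
ee_pos: [0.6626, 0.1455, 0.2903]
eef_rot: [3.142, 0.0, 2.722]
force: [-0.4, 0.5, -0.2]
grip_width: 0.0941
grip_force: 0.0
```

Request:
send_rows(motion=[[[0,0,0],[0,0,0],1],[[0,0,0],[0,0,0],1],[[0,0,0],[0,0,0],1],[[0,0,0],[0,0,0],1],[[0,0,0],[0,0,0],1],[[0,0,0],[0,0,0],1],[[0,0,0],[0,0,0],1],[[0,0,0],[0,0,0],1],[[0,0,0],[0,0,0],1],[[0,0,0],[0,0,0],1],[[0,0,0],[0,0,0],1],[[0,0,0],[0,0,0],1]])

```text
time_s: 28.95
ee_pos: [0.6626, 0.1455, 0.2903]
eef_rot: [3.142, -0.0, 2.722]
force: [0.2, -0.2, 0.0]
grip_width: 0.0938
grip_force: 0.0
```

Request:
send_rows(motion=[[[0,0,0],[0,0,0],1],[[0,0,0],[0,0,0],1],[[0,0,0],[0,0,0],1],[[0,0,0],[0,0,0],1],[[0,0,0],[0,0,0],1],[[0,0,0],[0,0,0],1],[[0,0,0],[0,0,0],1],[[0,0,0],[0,0,0],1],[[0,0,0],[0,0,0],1],[[0,0,0],[0,0,0],1],[[0,0,0],[0,0,0],1],[[0,0,0],[0,0,0],1]])

```text
time_s: 30.15
ee_pos: [0.6626, 0.1455, 0.2903]
eef_rot: [3.142, 0.0, 2.722]
force: [0.1, 0.5, 0.3]
grip_width: 0.0938
grip_force: 0.0
```

Request:
send_rows(motion=[[[0,0,0],[0,0,0],1],[[0,0,0],[0,0,0],1],[[0,0,0],[0,0,0],1],[[0,0,0],[0,0,0],1],[[0,0,0],[0,0,0],1],[[0,0,0],[0,0,0],1],[[0,0,0],[0,0,0],1],[[0,0,0],[0,0,0],1],[[0,0,0],[0,0,0],1],[[0,0,0],[0,0,0],1],[[0,0,0],[0,0,0],1],[[0,0,0],[0,0,0],1]])

```text
time_s: 31.35
ee_pos: [0.6626, 0.1454, 0.2902]
eef_rot: [3.142, 0.0, 2.722]
force: [-0.3, -0.1, 0.3]
grip_width: 0.0942
grip_force: 0.0
```

Request:
send_rows(motion=[[[0,0,0],[0,0,0],1],[[0,0,0],[0,0,0],1],[[0,0,0],[0,0,0],1],[[0,0,0],[0,0,0],1],[[0,0,0],[0,0,0],1],[[0,0,0],[0,0,0],1],[[0,0,0],[0,0,0],1],[[0,0,0],[0,0,0],1],[[0,0,0],[0,0,0],1],[[0,0,0],[0,0,0],1],[[0,0,0],[0,0,0],1],[[0,0,0],[0,0,0],1]])

```text
time_s: 32.55
ee_pos: [0.6626, 0.1454, 0.2902]
eef_rot: [-3.142, -0.0, 2.722]
force: [0.2, -0.4, 0.6]
grip_width: 0.094
grip_force: 0.0
```

Request:
send_rows(motion=[[[0,0,0],[0,0,0],1],[[0,0,0],[0,0,0],1],[[0,0,0],[0,0,0],1],[[0,0,0],[0,0,0],1],[[0,0,0],[0,0,0],1],[[0,0,0],[0,0,0],1],[[0,0,0],[0,0,0],1],[[0,0,0],[0,0,0],1],[[0,0,0],[0,0,0],1],[[0,0,0],[0,0,0],1],[[0,0,0],[0,0,0],1],[[0,0,0],[0,0,0],1]])

```text
time_s: 33.75
ee_pos: [0.6626, 0.1455, 0.2903]
eef_rot: [3.142, 0.0, 2.722]
force: [-0.6, -0.6, -0.4]
grip_width: 0.0938
grip_force: 0.0
```

Request:
send_rows(motion=[[[0,0,0],[0,0,0],1],[[0,0,0],[0,0,0],1],[[0,0,0],[0,0,0],1],[[0,0,0],[0,0,0],1],[[0,0,0],[0,0,0],1],[[0,0,0],[0,0,0],1],[[0,0,0],[0,0,0],1],[[0,0,0],[0,0,0],1],[[0,0,0],[0,0,0],1],[[0,0,0],[0,0,0],1],[[0,0,0],[0,0,0],1],[[0,0,0],[0,0,0],1]])

```text
time_s: 34.95
ee_pos: [0.6626, 0.1455, 0.2903]
eef_rot: [3.142, 0.0, 2.722]
force: [-0.2, 0.3, -1.2]
grip_width: 0.0941
grip_force: 0.0
```

Request:
send_rows(motion=[[[0,0,0],[0,0,0],1],[[0,0,0],[0,0,0],1],[[0,0,0],[0,0,0],1],[[0,0,0],[0,0,0],1],[[0,0,0],[0,0,0],1],[[0,0,0],[0,0,0],1],[[0,0,0],[0,0,0],1],[[0,0,0],[0,0,0],1],[[0,0,0],[0,0,0],1],[[0,0,0],[0,0,0],1],[[0,0,0],[0,0,0],1],[[0,0,0],[0,0,0],1]])

```text
time_s: 36.15
ee_pos: [0.6626, 0.1455, 0.2902]
eef_rot: [-3.142, -0.0, 2.722]
force: [-0.6, -0.5, 0.4]
grip_width: 0.0942
grip_force: 0.0
```

Request:
send_rows(motion=[[[0,0,0],[0,0,0],1],[[0,0,0],[0,0,0],1],[[0,0,0],[0,0,0],1],[[0,0,0],[0,0,0],1],[[0,0,0],[0,0,0],1],[[0,0,0],[0,0,0],1],[[0,0,0],[0,0,0],1],[[0,0,0],[0,0,0],1],[[0,0,0],[0,0,0],1],[[0,0,0],[0,0,0],1],[[0,0,0],[0,0,0],1],[[0,0,0],[0,0,0],1]])

```text
time_s: 37.35
ee_pos: [0.6626, 0.1454, 0.2902]
eef_rot: [-3.142, 0.0, 2.722]
force: [0.2, -0.6, 0.8]
grip_width: 0.0939
grip_force: 0.0
```

Request:
send_rows(motion=[[[0,0,0],[0,0,0],1],[[0,0,0],[0,0,0],1],[[0,0,0],[0,0,0],1],[[0,0,0],[0,0,0],1],[[0,0,0],[0,0,0],1],[[0,0,0],[0,0,0],1],[[0,0,0],[0,0,0],1],[[0,0,0],[0,0,0],1],[[0,0,0],[0,0,0],1],[[0,0,0],[0,0,0],1],[[0,0,0],[0,0,0],1],[[0,0,0],[0,0,0],1]])

```text
time_s: 38.55
ee_pos: [0.6626, 0.1455, 0.2903]
eef_rot: [3.142, 0.0, 2.722]
force: [0.3, -0.8, 0.3]
grip_width: 0.0942
grip_force: 0.0
```

Request:
send_rows(motion=[[[0,0,0],[0,0,0],1],[[0,0,0],[0,0,0],1],[[0,0,0],[0,0,0],1],[[0,0,0],[0,0,0],1],[[0,0,0],[0,0,0],1],[[0,0,0],[0,0,0],1],[[0,0,0],[0,0,0],1],[[0,0,0],[0,0,0],1],[[0,0,0],[0,0,0],1],[[0,0,0],[0,0,0],1],[[0,0,0],[0,0,0],1],[[0,0,0],[0,0,0],1]])

```text
time_s: 39.75
ee_pos: [0.6626, 0.1454, 0.2902]
eef_rot: [3.142, -0.0, 2.722]
force: [0.2, -0.5, 0.3]
grip_width: 0.0939
grip_force: 0.0
```

Request:
send_rows(motion=[[[0,0,0],[0,0,0],1],[[0,0,0],[0,0,0],1],[[0,0,0],[0,0,0],1],[[0,0,0],[0,0,0],1],[[0,0,0],[0,0,0],1],[[0,0,0],[0,0,0],1],[[0,0,0],[0,0,0],1],[[0,0,0],[0,0,0],1],[[0,0,0],[0,0,0],1],[[0,0,0],[0,0,0],1],[[0,0,0],[0,0,0],1],[[0,0,0],[0,0,0],1]])

```text
time_s: 40.95
ee_pos: [0.6626, 0.1454, 0.2902]
eef_rot: [3.142, -0.0, 2.722]
force: [-0.7, 0.1, 0.5]
grip_width: 0.0942
grip_force: 0.0
```

Request:
send_rows(motion=[[[0,0,0],[0,0,0],1],[[0,0,0],[0,0,0],1],[[0,0,0],[0,0,0],1],[[0,0,0],[0,0,0],1],[[0,0,0],[0,0,0],1],[[0,0,0],[0,0,0],1],[[0,0,0],[0,0,0],1],[[0,0,0],[0,0,0],1],[[0,0,0],[0,0,0],1],[[0,0,0],[0,0,0],1],[[0,0,0],[0,0,0],1],[[0,0,0],[0,0,0],1]])

```text
time_s: 42.15
ee_pos: [0.6626, 0.1455, 0.2903]
eef_rot: [3.142, 0.0, 2.722]
force: [-0.3, 0.1, 0.2]
grip_width: 0.0939
grip_force: 0.0
```

Request:
send_rows(motion=[[[0,0,0],[0,0,0],1],[[0,0,0],[0,0,0],1],[[0,0,0],[0,0,0],1],[[0,0,0],[0,0,0],1],[[0,0,0],[0,0,0],1],[[0,0,0],[0,0,0],1],[[0,0,0],[0,0,0],1],[[0,0,0],[0,0,0],1],[[0,0,0],[0,0,0],1],[[0,0,0],[0,0,0],1],[[0,0,0],[0,0,0],1],[[0,0,0],[0,0,0],1]])

```text
time_s: 43.35
ee_pos: [0.6626, 0.1454, 0.2903]
eef_rot: [-3.142, -0.0, 2.722]
force: [-0.6, 0.7, -0.3]
grip_width: 0.0944
grip_force: 0.0
```

Request:
send_rows(motion=[[[0,0,0],[0,0,0],1],[[0,0,0],[0,0,0],1],[[0,0,0],[0,0,0],1],[[0,0,0],[0,0,0],1],[[0,0,0],[0,0,0],1],[[0,0,0],[0,0,0],1],[[0,0,0],[0,0,0],1],[[0,0,0],[0,0,0],1],[[0,0,0],[0,0,0],1],[[0,0,0],[0,0,0],1],[[0,0,0],[0,0,0],1],[[0,0,0],[0,0,0],1]])

```text
time_s: 44.55
ee_pos: [0.6626, 0.1455, 0.2903]
eef_rot: [-3.142, -0.0, 2.722]
force: [0.2, -0.2, -0.2]
grip_width: 0.0939
grip_force: 0.0
```

```bash
python3 - <<'E'
from h import *
ths=[]
for i in range(12):
    c=camera('side') ; P,m=pts(c)
    k=P[m&(abs(P[...,2]-.1755)<.006)&(abs(np.hypot(P[...,0]-H[0],P[...,1]-H[1])-.1)<.03)]
    p=np.median(k,0); ths.append(round(float(np.arctan2(p[1]-H[1],p[0]-H[0])),4))
print(ths,get_obs()['time_s'],get_obs()['force']); save(c,'d2.png')
E
```

```text
[2.5171, 2.5195, 2.5177, 2.5235, 2.5231, 2.5168, 2.5182, 2.517, 2.5173, 2.5236, 2.5178, 2.52] 45.15 [0.70770868 0.02589055 0.28906232]
```

View pics/d2.png

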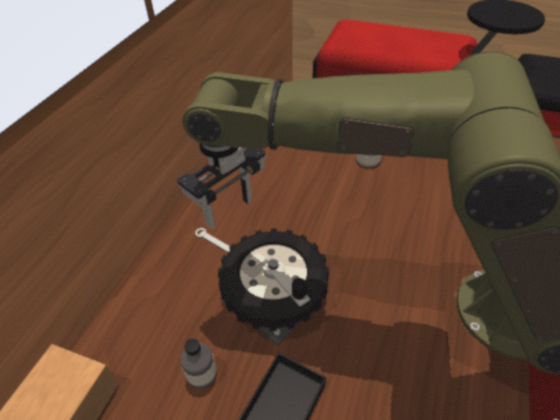

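The side view shows the wheel at rest with the knob at (308,290) and an angle steady at 2.52 rad. The gripper is clear, and the bottle, tray, wrench and tin are where they were.

```bash
python3 -c "
from station import *
print(hand_in())"
```

```text
the job is handed in; nothing more can be done
None
```

The wheel was set turning anticlockwise at about 1.6 rad/s (one turn in 3.9 s), released, and tracked from above for about 9 s with the fingertips roughly 4 cm over the knob; it then ran down by itself and was handed in at rest at 45 s, after a first spin-up attempt in which the knob slipped from the grip and the wheel rolled back slightly before I re-gripped it.

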